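Push the square jar back into the row under the hook rail

ROBOT

A 6-joint arm with a two-finger parallel gripper is mounted at the origin on the work surface. World frame = base frame: x ahead of the robot, y to its left, z up, the work surface at z = 0. Lengths are in m, angles in degrees, forces in N, time in s.
With the tool pointing down it reaches from about 0.4 to 0.825 m from the base axis. Payload 7 kg.
Tool frame: the origin (TCP) lies at the very end of the fingers, on their centre line; the grasp point (between the pads) lies 19 mm behind it; z points along the fingers, y is the line along which they close (so a half turn about z gives the same grasp; the last joint's range is limited). The gripper opens to 88 mm and grips with 3 to 60 N. Pads are 19 mm wide; open, the fingers measure 130 mm over their backs; the gripper's body (78 mm by 193 mm) begins 47 mm behind the grasp point.
Start: joints at [-48.295, 20.546, 0.682, 0, -70.136, -16.507], TCP at [0.287, -0.611, 0.227] pointing down, gripper open.
Joint ranges: [-176.03, 176.03], [-82.01, 121.73], [-58.28, 71.71], [-173.87, 95.51], [-174.79, -0.11], [-173.66, 173.66]. Speed limits (degrees/s): [136.94, 136.94, 172.46, 180, 180, 180].

INTERFACE

Orientations are given as [roll, pitch, yaw] about the fixed x, y, z axes, in that order (R = Rz(yaw) Ry(pitch) Rx(roll)).
In Python, from plant import get_state, imaging, r, finder gives the robot as it stands.
- The arm moves only by the shell command python3 -m handwheel 'ROWS' [FORCE]. ROWS is JSON, a list of rows, each a list of 5 numbers: the closure, from 0 (fully open) to 1 (shut), then the shift along the world's x, y, z in cm, then the turn about the world's z in degrees. A call has 1 to 8 rows; each row is the pose to reach, as a shift and turn from the pose commanded when the call began; what a row does not reach only later rows make up. A row lasts 1/8 s, in which the tool goes at most 62.5 mm and 10.7 degrees, less where a joint would pass 70% of its speed; a pose out of reach is approached as far as the arm can. A call with a gripper value outside its range is refused whole. The fingers move at their own pace and stop on an object; FORCE is the grip in N (left out, the last holds). Time passes only in rows, so rows that repeat a pose let the fingers close. It gives the time, the measured TCP pose, the force, the opening and the grip force at its end, in the units of the state.
- get_state(): the state, without advancing time (a new reading comes with each control period).
- imaging.capture(name): name is "scene" or "top" or "wrist"; returns (picture, depth): 480x640x3 uint8, red, green, blue; 480x640 float32, m along the optical axis (not along the pixel's ray), 0 where there is no reading.
- imaging.get_calibration(name): a dict with "fx", "fy", "cx", "cy" (pixels), "rvec" (rotation vector, rad) and "tvec" (3), from world to camera coordinates, as OpenCV has them; the wrist camera has in their place "hand_eye" (4x4, takes a point from camera to tool coordinates, whose origin is the TCP and whose axes are the flange's). Camera axes: x right, y down, z forward; pixel columns grow to the right and rows downward; lengths in m; the calibration is good to about 2 mm. A picture is of the moment at which its call begins: read the wrist's pose just before it. get_calibration takes no time and is no camera call.
- r.close_job(): hands the job in; it is judged then, once.
Trained networks look in the newest picture that a camera, given by its name, has taken for a name from the list of things; names that differ only in an ending like _2 or _b are one class to them, and where a whole thing is asked for, a point or a joint stands for the part that bears it (a point fixed in the world has none). Each returns a list of dicts, best first, with "p" (0 to 1); they miss things now and then, are a little off and sometimes report something else, mostly with a low value. They report only what shows in the picture. A call takes as long as a camera call.
- finder.cut_out(camera, query): "region" (480x640 bool, what is visible of it) and "pixel" ([column, row] in pixels, amid what is visible of it).
The state is a dict: "time_s": time; "joints": joint angles; "qd": joint speeds; "joint_torque": joint torques, N m; "tcp_pos": TCP position; "eef_rot": TCP orientation; "contact_force": force on the tool from outside, world axes, zero at the start; "moment": the same for the moment, N m; "gripper_width": finger opening in m; "gripper_force": force on a finger pad.
Only numpy, scipy, OpenCV 4.12 (cv2) and the standard library are available. Lean on these libraries where they do the work, as an engineer would, in place of code of your own. Each camera call takes 0.05 s, during which the arm holds its last target. There are 200 camera calls.

TASK

The square glass jar has been left standing out on the worktop. With the fingertips, slide it gently back into its gap between the round tea tin and the round glass jar, until it stands square with its flat side fully against the front of the shelf unit's base. Do not grip, lift or tip it, and leave the other things where they are; finish clear of everything.

Things in the scene. Friction and masses are not known exactly. Their poses are not given: they have to be found in the camera images.
- shelf_unit: Fixed wooden counter shelf, 632 mm long, 150 deep, 262 high; under its slats a chrome rail with three S-hooks and things hanging, all 10 mm or more behind the front. Its base has an upright flat front 45 mm high: the stop. Origin: on the worktop, middle of that front, where the gap for the jar is; x horizontal into the unit, square to the front, y along the front to the robot's left, z up.
- square_jar: The jar to push: low square glass jar, flat steel lid, 92 x 92 mm with flat upright sides, 84 mm high (glass 72, then lid 90 x 90 mm), 0.4 to 0.75 kg. Origin: centre of its underside; x and y square to its sides, z up. Starts 165 to 205 mm in front of the base, up to 100 mm to either side of the gap's middle, turned up to 20 degrees from square with the base.
- tea_tin: Round metal tea tin, 70 mm diameter, 96 mm high, 0.3 kg, loose, standing close to the base on one side of the gap (either side). Origin: centre of its underside.
- round_jar: Round glass jar with cork, 70 mm diameter, 76 mm high, 0.3 kg, loose, standing close to the base on the other side of the gap. The gap between tin and round jar is about 132 mm wide. Origin: centre of its underside.
- silicone_lid: Flat round silicone lid with a small tab, 100 mm diameter, 7 mm thick, lying on the worktop beside the row (either side). Bystander. Origin: centre of its underside.
- cup: Plain white cup without handle, 68 mm diameter, 72 mm high, standing beside the row on the side away from the silicone lid. Bystander. Origin: centre of its underside.

How it is judged (in metres and radians):
At the end, for the whole second after the job is handed in: The square jar stands upright and still on the worktop, centre within 30 mm of the gap's middle and at most 51 mm in front of the base (46 mm is touching), within 4 degrees of square with it; tin, round jar, silicone lid and cup are within 12 mm of where they were (x of square_jar in the frame of shelf_unit above -0.051 m and y of square_jar in the frame of shelf_unit between -0.03 and 0.03 m and (angle between the x axis of square_jar and the x axis of shelf_unit, either way round below 0.07 rad or angle between the x axis of square_jar and the y axis of shelf_unit, either way round below 0.07 rad) and height (world z) of square_jar below 0.004 m and angle between square_jar's own z axis and vertical below 0.05 rad and linear speed of square_jar below 0.01 m/s and distance of each of tea_tin, round_jar, silicone_lid, cup from where it was at the start of the episode below 0.012 m).
It fails at once if the square jar is lifted off the worktop or tipped (height (world z) of square_jar above 0.008 m or angle between square_jar's own z axis and vertical above 0.15 rad).
It fails at once if the square jar is shoved fast (over 0.4 m/s) or rammed against the base (over 60 N) (linear speed of square_jar above 0.4 m/s or contact force between square_jar and shelf_unit above 60 N).
It fails at once if the tea tin or the round jar is displaced by more than 12 mm or tipped (distance of any of tea_tin, round_jar from where it was at the start of the episode above 0.012 m or angle between any of tea_tin, round_jar's own z axis and vertical above 0.2 rad).
It fails at once if the silicone lid or the cup is displaced by more than 12 mm (distance of any of silicone_lid, cup from where it was at the start of the episode above 0.012 m).
It also fails if it takes over 61 s, if anything falls off the work surface, if the arm or the gripper's body presses on something with over 40 N, if the wrist force passes 120 N, or if a joint passes its speed limit or range.

## Working session

There is one attempt and no reset: what is moved stays moved. The work goes in short steps, Python scripts to look and compute and a shell command to move; the robot and the scene stay as the last step left them, time stands still between calls to the robot, and variables do not carry over. Pictures are saved under pics/ and viewed, at most 10 in all, crops included, and the job is handed in when it is done.

```bash
mkdir -p pics; cat > h.py <<'E'
import numpy as np, cv2
from plant import get_state, imaging, r, finder
def cap(n): return imaging.capture(n)
def cloud(n,d):
    c=imaging.get_calibration(n); v,u=np.mgrid[:480,:640]
    P=np.stack([(u-c["cx"])/c["fx"]*d,(v-c["cy"])/c["fy"]*d,d],-1)
    R=cv2.Rodrigues(np.array(c["rvec"],float))[0]
    W=(P-np.array(c["tvec"]).ravel())@R
    W[d<=0]=np.nan
    return W
E
python3 - <<'E'
from h import *
for n in("top","scene"):
    im,d=cap(n); W=cloud(n,d); np.save(n+".npy",W)
    cv2.imwrite(f"pics/{n}0.png",im[:,:,::-1])
    for q in("square_jar","tea_tin","round_jar","silicone_lid","cup","shelf_unit"):
        for f in finder.cut_out(n,q)[:2]:
            p=W[f["region"]]; p=p[~np.isnan(p[:,0])]
            print(n,q,round(f["p"],2),np.round(f["pixel"]),f["region"].sum(),np.round(np.percentile(p,[3,50,97],axis=0),3).tolist() if len(p) else None)
            if f is not None: np.save(f"{n}_{q}.npy",f["region"]) if f["p"]>.5 else 0
print({k:np.round(v,3).tolist() for k,v in get_state().items()})
E
```

```text
top square_jar 0.82 [300. 282.] 2733 [[0.48, -0.001, 0.081], [0.526, 0.048, 0.085], [0.573, 0.094, 0.088]]
top tea_tin 0.62 [279. 205.] 1377 [[0.625, 0.057, 0.039], [0.655, 0.086, 0.096], [0.688, 0.116, 0.1]]
top round_jar 0.87 [396. 201.] 1242 [[0.64, -0.142, 0.025], [0.668, -0.112, 0.076], [0.698, -0.083, 0.08]]
top silicone_lid 0.86 [485. 228.] 2366 [[0.587, -0.339, 0.002], [0.632, -0.293, 0.006], [0.681, -0.252, 0.011]]
top cup 0.73 [194. 245.] 1236 [[0.566, 0.213, 0.002], [0.597, 0.251, 0.029], [0.624, 0.272, 0.075]]
top shelf_unit 0.77 [338. 129.] 49267 [[0.698, -0.311, 0.041], [0.759, -0.008, 0.258], [0.848, 0.293, 0.278]]
scene square_jar 0.83 [286. 204.] 3910 [[0.483, -0.01, 0.009], [0.535, 0.032, 0.082], [0.583, 0.091, 0.085]]
scene tea_tin 0.67 [361. 216.] 1885 [[0.629, 0.053, 0.009], [0.659, 0.072, 0.094], [0.683, 0.116, 0.097]]
scene round_jar 0.77 [298. 326.] 1500 [[0.647, -0.15, 0.027], [0.673, -0.123, 0.075], [0.694, -0.091, 0.077]]
scene shelf_unit 0.86 [404. 291.] 53731 [[0.713, -0.286, 0.043], [0.781, -0.046, 0.257], [0.847, 0.293, 0.299]]
{'time_s': 0.7, 'joints': [-48.294, 20.544, 0.684, 0.001, -70.134, -16.507], 'qd': [0.027, 0.041, -0.004, -0.017, 0.066, 0.081], 'joint_torque': [-0.0, -58.217, 29.325, 7.001, 0.013, 0.0], 'tcp_pos': [0.287, -0.611, 0.227], 'eef_rot': [-179.994, 0.001, -154.8], 'contact_force': [0.088, -0.947, -0.163], 'moment': [-0.031, -0.014, -0.017], 'gripper_force': 0.0, 'gripper_width': 0.087}
```

```bash
python3 - <<'E'
from h import *
for n in("top","scene"):
    W=np.load(n+".npy"); m=np.load(f"{n}_square_jar.npy")&(W[...,2]>.075)
    m=cv2.morphologyEx(m.astype('uint8'),cv2.MORPH_OPEN,np.ones((3,3)))>0
    print(n,"jar",cv2.minAreaRect((W[m][:,:2]*1000).astype('float32')))
    for q in("tea_tin","round_jar"):
        m=np.load(f"{n}_{q}.npy"); P=W[m]; P=P[P[:,2]>.065]; print(n,q,cv2.minEnclosingCircle((P[:,:2]*1000).astype('float32')),np.median(P[:,:2],0))
    # base front / slat front: min-x per y bin for heights
    for lo,hi in((.008,.038),(.04,.05),(.235,.275)):
        S=np.load(f"{n}_shelf_unit.npy"); P=W[S]; P=P[(P[:,2]>lo)&(P[:,2]<hi)]
        y=np.arange(-.32,.32,.02); b=[(yy,np.percentile(P[abs(P[:,1]-yy)<.01,0],3)) for yy in y if (abs(P[:,1]-yy)<.01).sum()>8]
        if len(b)>4:
            b=np.array(b); k=np.polyfit(b[:,0],b[:,1],1); 
            e=b[:,1]-np.polyval(k,b[:,0]); g=abs(e-np.median(e))<.006; k=np.polyfit(b[g,0],b[g,1],1)
            print(n,lo,hi,len(b),g.sum(),"slope deg",np.degrees(np.arctan(k[0])),"x0",k[1],"y",P[:,1].min(),P[:,1].max())
a=cv2.imread("pics/top0.png");b=cv2.imread("pics/scene0.png")
cv2.imwrite("pics/v1.png",a[90:400,100:560]); 
E
```

```text
top jar ((526.3717041015625, 47.438323974609375), (89.98709106445312, 90.31900024414062), 32.13208770751953)
top tea_tin ((658.8860473632812, 86.93858337402344), 35.055809020996094) [0.65704249 0.08638997]
top round_jar ((673.003662109375, -115.83561706542969), 31.794755935668945) [ 0.67190657 -0.11536362]
top 0.008 0.038 30 30 slope deg -4.0544406349170945 x0 0.7042498043086142 y -0.32540230914185414 0.3001109748690463
top 0.04 0.05 32 32 slope deg -4.00287640765137 x0 0.7060607572976934 y -0.3249928301292226 0.2993385567410364
top 0.235 0.275 32 29 slope deg -4.101344047319842 x0 0.7154890472637017 y -0.32661923168083434 0.3121176220152682
scene jar ((525.7029418945312, 48.574737548828125), (90.03095245361328, 93.6736068725586), 32.37599182128906)
scene tea_tin ((673.3947143554688, 63.80634689331055), 61.94086456298828) [0.65853528 0.08123473]
scene round_jar ((673.343017578125, -116.3298568725586), 30.405548095703125) [ 0.67253377 -0.11761218]
scene 0.04 0.05 30 27 slope deg -4.024375592393181 x0 0.7302672249434433 y -0.3090279177533052 0.29667778168359527
scene 0.235 0.275 32 30 slope deg -3.962692512205653 x0 0.7179231192584968 y -0.32614336245339814 0.31415078969063187
```

View pics/top0.png

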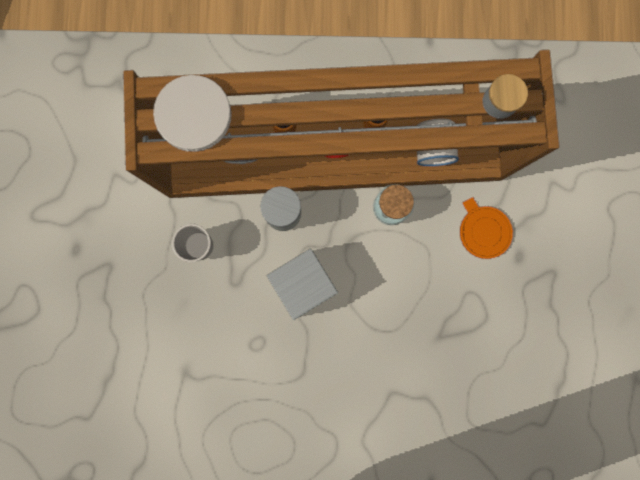

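View pics/scene0.png

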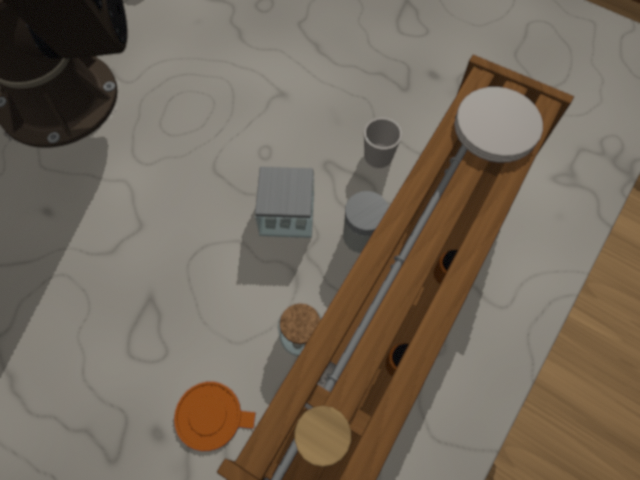

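Top view: the jar (300,282) stands to the left of the gap between tin (279,205) and cork jar (396,201), with the cup at (194,245) and the lid at (485,230). The scene view agrees. In the shelf frame the jar is about (-175, +73) mm and turned +28°. I'll push its left face first, turning it clockwise into line, and then push from the rear with two half-closed fingers.

```bash
python3 -m handwheel '[[0.55,2,6,0,9],[0.55,4,12,0,18],[0.55,6,18,0,28],[0.55,8,24,0,38],[0.55,10,30,0,48],[0.55,11,36,0,58],[0.55,12,42,0,68],[0.55,14,48,0,78]]' 20; python3 -m handwheel '[[0.55,2,6,0,9],[0.55,4,12,0,18.8],[0.55,5.9,18,0,18.8],[0.55,5.9,24.3,0,18.8],[0.55,5.9,24.3,0,18.8],[0.55,5.9,24.3,0,18.8]]'
```

```text
time_s: 1.7
tcp_pos: [0.4269, -0.1299, 0.2272]
eef_rot: [-179.9, -0.0, -76.5]
contact_force: [2.0, -0.7, 0.3]
gripper_width: 0.0395
gripper_force: 0.0
time_s: 2.45
tcp_pos: [0.4858, 0.1115, 0.2265]
eef_rot: [180.0, -0.0, -57.9]
contact_force: [-0.6, -0.3, 0.3]
gripper_width: 0.0394
gripper_force: 0.0
```

```bash
python3 -m handwheel '[[0.55,0,0,-5,0],[0.55,0,0,-10,0],[0.55,0,0,-14,0],[0.55,0,0,-17,0],[0.55,0,0,-19.1,0],[0.55,0,0,-19.1,0]]'; python3 - <<'E'
from h import *
im,d=cap("top"); W=cloud("top",d); f=finder.cut_out("top","square_jar")[0]
P=W[f["region"]]; P=P[(P[:,2]>.075)&(P[:,2]<.09)]; print(f["p"],len(P),cv2.minAreaRect((P[:,:2]*1000).astype('float32')))
im,d=cap("wrist"); cv2.imwrite("pics/w1.png",im[:,:,::-1]); print(get_state()["tcp_pos"])
E
```

```text
time_s: 3.2
tcp_pos: [0.4851, 0.1092, 0.0345]
eef_rot: [179.8, -0.0, -58.1]
contact_force: [-0.2, -0.3, 0.4]
gripper_width: 0.0393
gripper_force: 0.0
0.8 2308 ((529.1075439453125, 42.937744140625), (89.86714172363281, 78.73171997070312), 32.552093505859375)
[0.48672502 0.11083982 0.03663678]
```

View pics/w1.png

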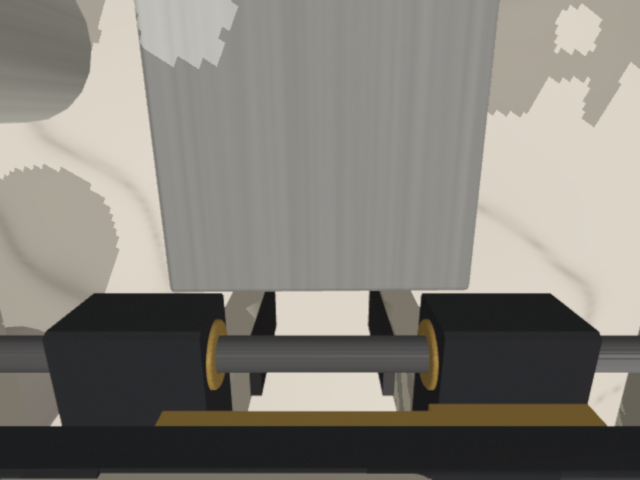

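The wrist view shows the jar's lid edge (row 288, columns 172–470) parallel to the fingers and centred over them (230–410), still clear of them. I'll work out the arc.

```bash
python3 - <<'E'
import numpy as np
D=lambda a:np.array([np.cos(np.radians(a)),np.sin(np.radians(a))])
c=np.array([.526,.048]); t0=c+.0555*D(122); s0=np.array([.4859,.1113])
print("approach cm",(t0-s0)*100)
for i in range(1,17):
    for k in range(10):
        a=32-28*(i-1+(k+.5)/10)/16; c=c-.00475/10*D(a+90)
    t=c+.0555*D(32-28*i/16+90)
    if i==9: b=tp; ab=28*8/16
    ref=t0 if i<=8 else b
    print(i,np.round((t-ref)*100,2),-28*i/16+(0 if i<=8 else 14),c); tp=t
E
python3 -m handwheel '[[0.55,0.2,-0.3,0,0],[0.55,0.4,-0.6,0,0],[0.55,0.6,-0.9,0,0],[0.55,0.8,-1.2,0,0],[0.55,0.9,-1.4,0,0],[0.55,1.0,-1.6,0,0],[0.55,1.1,-1.7,0,0]]'
```

```text
approach cm [ 1.06894808 -1.62333307]
1 [ 0.39 -0.32] -1.75 [0.52845521 0.04393396]
2 [ 0.77 -0.65] -3.5 [0.53078511 0.03979484]
3 [ 1.14 -0.99] -5.25 [0.53298752 0.03558649]
4 [ 1.5  -1.35] -7.0 [0.53506038 0.03131285]
5 [ 1.85 -1.71] -8.75 [0.53700177 0.0269779 ]
6 [ 2.19 -2.08] -10.5 [0.53880987 0.02258569]
7 [ 2.51 -2.47] -12.25 [0.54048299 0.01814031]
8 [ 2.83 -2.86] -14.0 [0.54201958 0.0136459 ]
9 [ 0.3 -0.4] -1.75 [0.5434182  0.00910667]
10 [ 0.59 -0.82] -3.5 [0.54467754 0.00452684]
11 [ 0.87 -1.24] -5.25 [ 5.45796438e-01 -8.93057205e-05]
12 [ 1.13 -1.67] -7.0 [ 0.54677384 -0.00473747]
13 [ 1.38 -2.11] -8.75 [ 0.54760884 -0.00941332]
14 [ 1.62 -2.55] -10.5 [ 0.54830066 -0.01411248]
15 [ 1.84 -3.  ] -12.25 [ 0.54884865 -0.01883058]
16 [ 2.05 -3.46] -14.0 [ 0.5492523  -0.02356322]
time_s: 4.22
tcp_pos: [0.4969, 0.0943, 0.0356]
eef_rot: [180.0, 0.0, -58.0]
contact_force: [-2.4, 3.3, 1.6]
gripper_width: 0.0394
gripper_force: 1.9
```

```bash
python3 -m handwheel '[[0.55,0.39,-0.32,0,-1.75],[0.55,0.77,-0.65,0,-3.5],[0.55,1.14,-0.99,0,-5.25],[0.55,1.5,-1.35,0,-7],[0.55,1.85,-1.71,0,-8.75],[0.55,2.19,-2.08,0,-10.5],[0.55,2.51,-2.47,0,-12.25],[0.55,2.83,-2.86,0,-14]]'; cat > j.py <<'E'
from h import *
st=get_state(); im,d=cap("top"); W=cloud("top",d)
o=np.array([.7057,-.0122]); a=np.radians(4.03); R=np.array([[np.cos(a),np.sin(a)],[-np.sin(a),np.cos(a)]])
for q,z in(("square_jar",.075),("tea_tin",.085),("round_jar",.065)):
    for f in finder.cut_out("top",q)[:1]:
        P=W[f["region"]]; P=P[(P[:,2]>z)&(P[:,2]<z+.015)]
        S=((P[:,:2]-o)@R.T*1000).astype('float32')
        print(q,round(f["p"],2),len(P),np.round(S.min(0)),np.round(S.max(0)),np.round(cv2.minAreaRect(S)[2],1) if q=="square_jar" else np.round(cv2.minEnclosingCircle(S)[0],1))
print("tcp shelf",R@(np.array(st["tcp_pos"][:2])-o)*1000,st["eef_rot"][2],np.round(st["contact_force"],1))
cv2.imwrite("pics/top_last.png",im[:,:,::-1])
w,_=cap("wrist"); cv2.imwrite("pics/wrist_last.png",w[:,:,::-1])
E
python3 j.py
```

```text
time_s: 5.22
tcp_pos: [0.5256, 0.0654, 0.0356]
eef_rot: [-180.0, 0.0, -72.1]
contact_force: [-1.4, 2.4, -0.5]
gripper_width: 0.039
gripper_force: 1.4
square_jar 0.69 1389 [-207.  -20.] [-107.   47.] 13.4
tea_tin 0.68 1209 [-73.  68.] [ -5. 136.] [-39.6 102.1]
round_jar 0.96 922 [ -71. -132.] [ -9. -72.] [ -39.3 -101.7]
tcp shelf [-174.23165203   90.03670239] -72.11770713298577 [-1.4  2.4 -0.5]
```

```bash
python3 -m handwheel '[[0.55,0.3,-0.4,0,-1.75],[0.55,0.59,-0.82,0,-3.5],[0.55,0.87,-1.24,0,-5.25],[0.55,1.13,-1.67,0,-7],[0.55,1.38,-2.11,0,-8.75],[0.55,1.62,-2.55,0,-10.5],[0.55,1.84,-3.0,0,-12.25],[0.55,2.05,-3.46,0,-14]]';python3 j.py
```

```text
time_s: 6.48
tcp_pos: [0.546, 0.0307, 0.0356]
eef_rot: [-180.0, -0.0, -86.1]
contact_force: [0.7, 1.9, -1.6]
gripper_width: 0.0394
gripper_force: 0.9
square_jar 0.97 745 [-199.  -50.] [-112.   -7.] 84.0
tea_tin 0.66 1124 [-74.  68.] [ -5. 136.] [-39.7 102.4]
round_jar 0.58 916 [ -72. -132.] [ -9. -71.] [ -40.7 -101.6]
tcp shelf [-156.27847078   54.02848519] -86.11477219940124 [ 0.7  1.9 -1.6]
```

View pics/top_last.png

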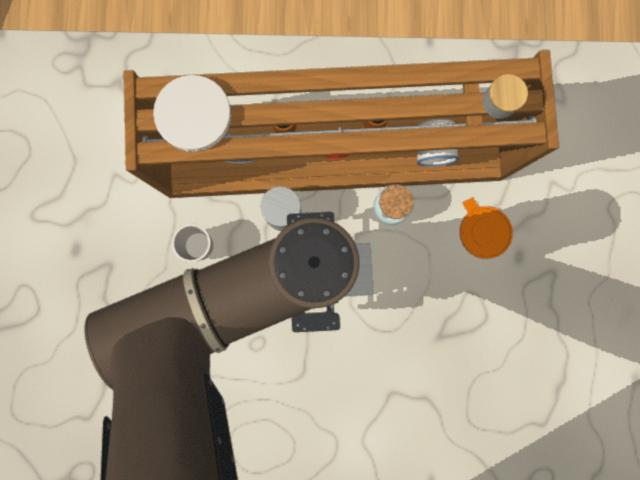

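The top view shows the jar (columns to 372, rows 243–295) square with the base and on the gap's line; tin and cork jar are unmoved. Next I back off, rise and go round to the rear face.

```bash
python3 -m handwheel '[[0.55,-0.1,1,0,0],[0.55,-0.2,2.5,0,0],[0.55,-0.2,2.5,4,0],[0.55,-0.2,2.5,9,0],[0.55,-0.2,2.5,14,0],[0.55,-2,1,14,10],[0.55,-4,-2,14,20],[0.55,-6,-4,14,30]]'; python3 -m handwheel '[[0.55,-1,-1,0,10],[0.55,-2,-2.3,0,20],[0.55,-2,-2.3,0,30],[0.55,-2,-2.3,0,40],[0.55,-2,-2.3,0,50],[0.55,-2,-2.3,0,60],[0.55,-2,-2.3,0,60],[0.55,-2,-2.3,0,60]]'; python3 j.py
```

```text
time_s: 7.72
tcp_pos: [0.4851, -0.0088, 0.1757]
eef_rot: [-180.0, -0.0, -55.6]
contact_force: [-0.1, -0.1, -0.5]
gripper_width: 0.0393
gripper_force: 0.0
time_s: 8.72
tcp_pos: [0.4658, -0.0315, 0.1756]
eef_rot: [-180.0, -0.0, 3.8]
contact_force: [0.4, 0.2, -0.1]
gripper_width: 0.0395
gripper_force: 0.0
square_jar 0.55 2626 [-201.  -51.] [-110.   40.] 89.8
tea_tin 0.91 1226 [-74.  68.] [ -5. 136.] [-39.7 102.1]
round_jar 0.62 917 [ -72. -131.] [ -9. -71.] [ -40.3 -101.6]
tcp shelf [-240.64271824   -2.3549097 ] 3.8127520192341207 [ 0.4  0.2 -0.1]
```

View pics/wrist_last.png

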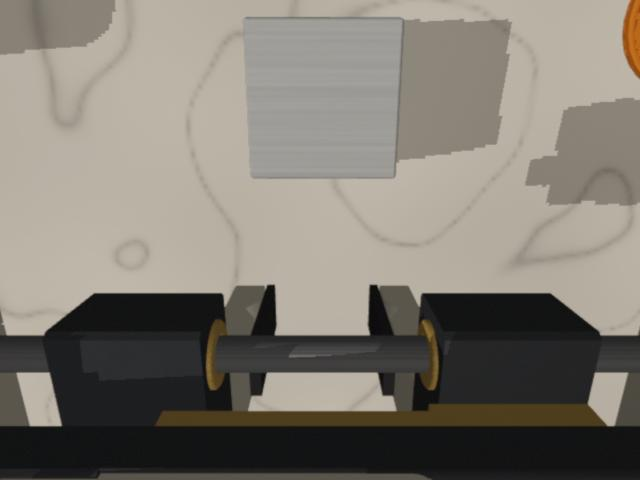

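The wrist view shows the jar's rear edge (row 177, columns 250–396, centre 323) parallel to and centred on the fingers (centre 320). Lowering and approaching.

```bash
python3 -m handwheel '[[0.55,0,0,-4,0],[0.55,0,0,-8,0],[0.55,0,0,-12,0],[0.55,0,0,-13.5,0],[0.55,0.7,0.05,-13.5,0.2],[0.55,1.4,0.1,-13.5,0.2],[0.55,2.1,0.15,-13.5,0.2],[0.55,2.5,0.18,-13.5,0.2]]'; python3 -m handwheel '[[0.55,0.4,0.03,0,0],[0.55,0.8,0.06,0,0],[0.55,1.3,0.1,0,0],[0.55,1.8,0.16,0,0],[0.55,2.3,0.22,0,0],[0.55,2.8,0.28,0,0],[0.55,3.3,0.34,0,0],[0.55,3.8,0.4,0,0]]'; python3 j.py
```

```text
time_s: 9.98
tcp_pos: [0.4919, -0.03, 0.0412]
eef_rot: [-180.0, -0.1, 4.2]
contact_force: [-1.0, 0.5, -0.0]
gripper_width: 0.0395
gripper_force: 0.0
time_s: 10.98
tcp_pos: [0.5292, -0.0261, 0.0404]
eef_rot: [180.0, 0.0, 4.2]
contact_force: [-2.2, 0.6, -1.2]
gripper_width: 0.0397
gripper_force: 1.1
square_jar 0.94 876 [-121.  -48.] [-75.  41.] 0.8
tea_tin 0.95 1212 [-74.  68.] [ -5. 136.] [-40.  102.2]
round_jar 0.6 910 [ -70. -132.] [ -9. -72.] [ -39.8 -101.2]
tcp shelf [-177.08820368   -1.47551841] 4.201136541375323 [-2.2  0.6 -1.2]
```

```bash
python3 -m handwheel '[[0.55,0.6,0.07,0,0],[0.55,1.2,0.14,0,0],[0.55,1.8,0.21,0,0],[0.55,2.4,0.28,0,0],[0.55,3.0,0.35,0,0],[0.55,3.6,0.42,0,0],[0.55,4.2,0.48,0,0],[0.55,4.8,0.54,0,0]]'; python3 j.py
```

```text
time_s: 12.22
tcp_pos: [0.5759, -0.0211, 0.0406]
eef_rot: [180.0, 0.1, 4.2]
contact_force: [-5.8, -1.3, 4.1]
gripper_width: 0.0394
gripper_force: 2.8
square_jar 0.53 136 [-47.  12.] [-29.  43.] 15.3
tea_tin 0.63 1084 [-67.  68.] [ -5. 136.] [-39.6 102.3]
round_jar 0.68 483 [ -65. -131.] [-10. -78.] [ -40.5 -101.3]
tcp shelf [-130.10577845    0.21443671] 4.187823788861832 [-5.8 -1.3  4.1]
```

View pics/top_last.png

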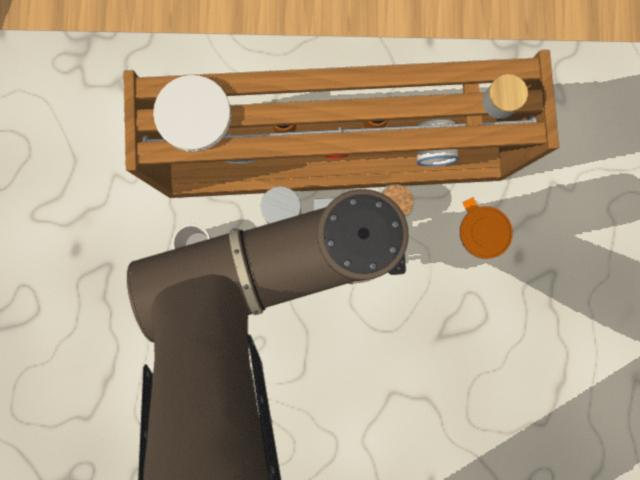

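The jar (313–335, 205) is between tin and cork jar, both unmoved, with about 28 mm left to the base. Continuing slowly.

```bash
python3 -m handwheel '[[0.55,0.4,0.04,0,0],[0.55,0.8,0.07,0,0],[0.55,1.1,0.09,0,0],[0.55,1.4,0.11,0,0],[0.55,1.7,0.13,0,0],[0.55,2.0,0.15,0,0],[0.55,2.2,0.16,0,0],[0.55,2.4,0.17,0,0]]'; python3 -m handwheel '[[0.55,0.05,0,0,0],[0.55,0.1,0.01,0,0],[0.55,0.15,0.01,0,0],[0.55,0.2,0.01,0,0],[0.55,0.2,0.01,0,0]]'
```

```text
time_s: 13.48
tcp_pos: [0.6009, -0.0191, 0.0405]
eef_rot: [-180.0, 0.0, 4.2]
contact_force: [-3.2, -0.5, 1.7]
gripper_width: 0.0392
gripper_force: 1.9
time_s: 14.1
tcp_pos: [0.6027, -0.0189, 0.0405]
eef_rot: [-180.0, 0.0, 4.2]
contact_force: [-3.9, 0.4, 1.5]
gripper_width: 0.0391
gripper_force: 2.0
```

```bash
python3 -m handwheel '[[0.55,0.04,0,0,0],[0.55,0.08,0,0,0],[0.55,0.12,0.01,0,0],[0.55,0.16,0.01,0,0],[0.55,0.16,0.01,0,0]]';python3 -m handwheel '[[0.55,0.04,0,0,0],[0.55,0.08,0,0,0],[0.55,0.12,0.01,0,0],[0.55,0.12,0.01,0,0]]'
```

```text
time_s: 14.72
tcp_pos: [0.6027, -0.019, 0.0405]
eef_rot: [180.0, 0.2, 4.2]
contact_force: [-9.6, 1.7, 6.5]
gripper_width: 0.0393
gripper_force: 4.9
time_s: 15.22
tcp_pos: [0.6027, -0.019, 0.0405]
eef_rot: [180.0, 0.3, 4.2]
contact_force: [-14.4, 3.3, 11.2]
gripper_width: 0.0395
gripper_force: 7.0
```

Contact with the base: the jar stopped and the force rose to 14 N. Backing straight off, rising and clearing the view.

```bash
python3 -m handwheel '[[0.55,-0.2,-0.01,0,0],[0.55,-0.5,-0.04,0,0],[0.55,-1.5,-0.1,0,0],[0.55,-3,-0.2,0,0],[0.55,-5,-0.3,0,0],[0.55,-7,-0.5,0,0],[0.55,-9,-0.6,4,0],[0.55,-11,-0.8,9,0]]'; python3 -m handwheel '[[0.55,-2,0,4,0],[0.55,-4,0,8,0],[0.55,-5,0,10,0],[0.55,-5,0,10,0],[0.55,-5,0,10,0]]'; python3 j.py
```

```text
time_s: 16.23
tcp_pos: [0.4935, -0.0272, 0.1306]
eef_rot: [180.0, 0.1, 4.2]
contact_force: [1.7, 0.4, 1.6]
gripper_width: 0.0396
gripper_force: 0.0
time_s: 16.85
tcp_pos: [0.445, -0.0268, 0.2299]
eef_rot: [-180.0, 0.0, 4.2]
contact_force: [-0.0, -0.4, 0.5]
gripper_width: 0.0396
gripper_force: 0.0
square_jar 0.67 2624 [-93. -47.] [-1. 43.] 0.0
tea_tin 0.78 1232 [-74.  68.] [ -5. 136.] [-40.  102.2]
round_jar 0.95 903 [ -70. -132.] [ -9. -70.] [ -39.9 -101.1]
tcp shelf [-261.03857324    3.72909114] 4.199074055515483 [-0.  -0.4  0.5]
```

```bash
python3 - <<'E'
import cv2,numpy as np
a=cv2.imread("pics/top_last.png")[120:300,140:540]; b=cv2.imread("pics/wrist_last.png")
cv2.imwrite("pics/v2.png",np.vstack([cv2.resize(a,(640,288)),cv2.resize(b,(400,300),interpolation=cv2.INTER_AREA) if 0 else cv2.copyMakeBorder(cv2.resize(b,(400,300)),0,0,0,240,0)]))
E
```

```text
(no output)
```

View pics/v2.png

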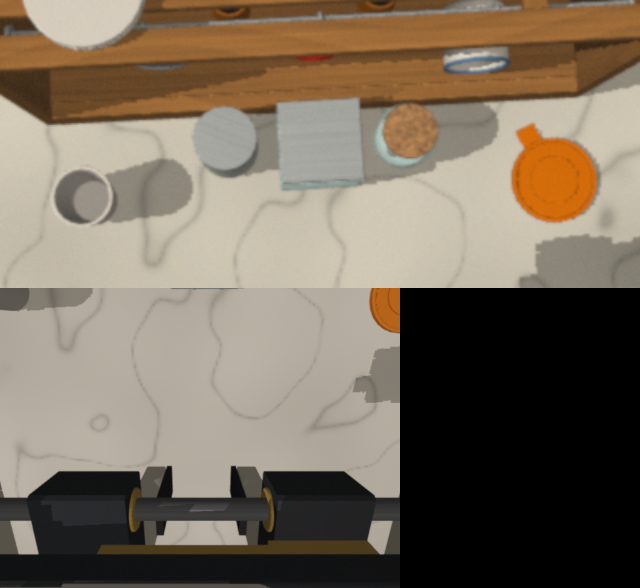

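The picture shows the jar (crop 278–362, 98–188) square against the base, between the unmoved tin and cork jar. It measures x -93 to -1 mm, y -47 to 43 mm, turned 0°. The arm is clear of everything, so I'm handing in.

```bash
python3 -c "
from plant import r
print(r.close_job())"
```

```text
the job is handed in; nothing more can be done
None
```

The square jar stands flat and square against the shelf base (measured 0° off square), about 2 mm from the gap's middle; the tin and round jar measured unmoved, the arm is clear, and the job is handed in, though no verdict came back.

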